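Close the drive unit's access opening with its hook-in cover

TASK

Fit the larger of the two aluminium covers on the white drive unit: hook its lip under the steel ledge at the low end of the unit's sloping opening, then swing its top edge down until the cover lies flat and shut in the frame. Lower the top edge rather than letting it drop, let go, and leave the small cover where it lies.

Things in the scene. Friction and masses are not known exactly. Their poses are not given: they have to be found in the camera images.
- cover: Larger loose cover, flat on the bench: aluminium plate 120 (x) by 100 (y) by 8 mm; lip 26 long, 70 wide, 5 thick at its -x edge, flush with the underside. Black grip on top in the middle: 14 thick (x), 60 long (y), its top 38 mm above the underside. About 0.25 kg. Origin: centre of the plate's underside; x from lip to top edge, z out through the grip.
- cover_lip (a point): Middle of the free end of the larger cover's lip, at its underside, 86 mm from the cover's origin along -x; axes as the cover's. Cover with lip is 146 mm long, more than the 135 mm between ledge edge and upper stop wall: it goes in only tilted, lip first (15 degrees steeper than the slope does well), the lip some 18 mm under. Nothing latches; gravity keeps it shut.
- seat: Opening in the sloping top of the fixed white unit. Origin: where the shut cover's origin rests, 10 mm play along x and y; x up the 15 degree slope (low end faces the robot), z square to it. In mm here: ledge 128 wide over x -100 to -66, underside z 14, top 18; end wall under it x -96; upper stop wall x 69, 12 high; cheeks y -60 and 60, 9 high (18 at ledge). Origin 68 above bench; wheels out to y 97.
- small_cover: Smaller cover of the same form, for another unit, lying on the bench on the other side of the unit: plate 80 by 64 by 8 mm, lip 14 mm, grip 40 mm long. Origin: centre of its underside. To be left alone.
Not all that is in view belongs to the job. Of the things shaped like the part that bears seat, the white one is meant.

How it is judged:
By the outcome, as a careful person would: the job done as asked, in the order asked, and still so for the second after the job is handed in, with the robot touching nothing.
It also fails if it takes over 42 s, if anything falls off the work surface, if the arm or the gripper's body presses on something with over 40 N, if the wrist force passes 120 N, or if a joint passes its speed limit or range.

ROBOT

A 6-joint arm with a two-finger parallel gripper is mounted at the origin on the work surface. World frame = base frame: x ahead of the robot, y to its left, z up, the work surface at z = 0. Lengths are in m, angles in degrees, forces in N, time in s.
With the tool pointing down it reaches from about 0.25 to 0.725 m from the base axis. Payload 9.7 kg.
Tool frame: the origin (TCP) lies at the very end of the fingers, on their centre line; the grasp point (between the pads) lies 19 mm behind it; z points along the fingers, y is the line along which they close (so a half turn about z gives the same grasp; the last joint's range is limited). The gripper opens to 85 mm and grips with 20 to 120 N. Pads are 22 mm wide; open, the fingers measure 114 mm over their backs; the gripper's body (76 mm by 85 mm) begins 54 mm behind the grasp point. The pads swing forward as they close: fully open they stand 13 mm farther back than shut.
Start: joints at [-72.995, 4.979, 10.078, 95.1, 0, 90], TCP at [0.161, -0.526, 0.231] pointing down, gripper open.
Joint ranges: [-179.16, 179.16], [-48.56, 103.87], [-65.8, 70.77], [-126.05, 130.52], [-82.76, 87.17], [-180, 180]. Speed limits (degrees/s): [127.2, 127.2, 147.25, 180, 180, 180].

INTERFACE

Orientations are given as [roll, pitch, yaw] about the fixed x, y, z axes, in that order (R = Rz(yaw) Ry(pitch) Rx(roll)).
In Python, from workcell import telemetry, optics, workorder gives the robot as it stands.
- The arm moves only by the shell command python3 -m handwheel 'ROWS' [FORCE]. ROWS is JSON, a list of rows, each an object of numbers: "tx", "ty", "tz": the shift along the tool's x, y, z in m; "ax", "ay", "az": the turn, a rotation vector about the tool's x, y, z in degrees; "jaw": the gripper command: -1 is shut, 1 is fully open, values between are in proportion. A call has exactly 10 rows; each row shifts and turns the commanded pose from where the row before left it, along the tool's axes as they then stand; what a row does not reach is not made up. A row lasts 1/8 s, in which the tool goes at most 62.5 mm and 10.7 degrees, less where a joint would pass 70% of its speed; a pose out of reach is approached as far as the arm can. A call is refused whole if a number of a shift passes 0.0625 or a number of a turn 10.7, either way. A call with a gripper value outside its range is refused whole. The fingers move at their own pace and stop on an object; FORCE is the grip in N (left out, the last holds). Time passes only in rows, so rows that do not move let the fingers close, or fill a call up. It gives the time, the measured TCP pose, the force, the opening and the grip force at its end, in the units of the state.
- telemetry.get_obs(): the state, without advancing time (a new reading comes with each control period).
- optics.camera(name): name is "side" or "top"; returns a dict with "color" (420x560x3 uint8, red, green, blue), "K" (3x3 intrinsics, pixels), "extrinsics" (4x4, takes a point from camera to world coordinates). Camera axes: x right, y down, z forward; pixel columns grow to the right and rows downward; lengths in m; the calibration is good to about 2 mm. A picture is of the moment at which its call begins. There is no depth.
- workorder.job_done(): hands the job in; it is judged then, once.
The state is a dict: "time": time; "q": joint angles; "qd": joint speeds; "joint_efforts": joint torques, N m; "ee_pos": TCP position; "tcp_rot": TCP orientation; "wrist_force": force on the tool from outside, world axes, zero at the start; "torque": the same for the moment, N m; "opening": finger opening in m; "grasp_force": force on a finger pad.
Only numpy, scipy, OpenCV 4.12 (cv2) and the standard library are available. Lean on these libraries where they do the work, as an engineer would, in place of code of your own. Each camera call takes 0.05 s, during which the arm holds its last target. There are 200 camera calls.

## Working session

There is one attempt and no reset: what is moved stays moved. The work goes in short steps, Python scripts to look and compute and a shell command to move; the robot and the scene stay as the last step left them, time stands still between calls to the robot, and variables do not carry over. Pictures are saved under pics/ and viewed, at most 10 in all, crops included, and the job is handed in when it is done.

```bash
mkdir -p pics; ls; python3 - <<'E'
from workcell import telemetry, optics
import cv2,numpy as np
for n in("top","side"):
    c=optics.camera(n); cv2.imwrite(f"pics/{n}0.png",c["color"][:,:,::-1]); np.savez(f"pics/{n}0.npz",**{k:c[k] for k in("color","K","extrinsics")})
    print(c["K"].round(1).tolist(),c["extrinsics"].round(3).tolist())
print(telemetry.get_obs())
E
```

```text
pics
[[543.3, 0.0, 277.7], [0.0, 543.3, 206.0], [0.0, 0.0, 1.0]] [[0.012, -0.988, 0.155, 0.172], [-1.0, -0.011, 0.009, -0.081], [-0.008, -0.156, -0.988, 1.813], [0.0, 0.0, 0.0, 1.0]]
[[513.7, 0.0, 276.2], [0.0, 513.7, 213.3], [0.0, 0.0, 1.0]] [[-0.946, -0.232, 0.224, 0.157], [-0.322, 0.718, -0.617, 0.723], [-0.018, -0.657, -0.754, 1.023], [0.0, 0.0, 0.0, 1.0]]
{'time': 0.1, 'q': array([-7.29939652e+01,  5.00937060e+00,  1.00398823e+01,  9.50986160e+01,
       -9.37447064e-04,  9.00000089e+01]), 'qd': array([ 0.0068801 , -0.01056992,  0.06414104,  0.10162067, -0.00442248,
        0.01256818]), 'joint_efforts': array([-2.39100937e-04, -5.21561801e+01,  4.65652192e+01,  1.59686554e-02,
       -3.00680858e-05, -6.99898465e-06]), 'ee_pos': array([ 0.16079936, -0.52576889,  0.23064827]), 'tcp_rot': array([-1.79931896e+02,  9.37457039e-04,  1.70060270e+01]), 'wrist_force': array([ 0.07460435,  0.60978127, -0.19595984]), 'torque': array([ 0.01205105, -0.06252042,  0.01377089]), 'grasp_force': 0.0, 'opening': 0.08523621766580426}
```

View pics/top0.png

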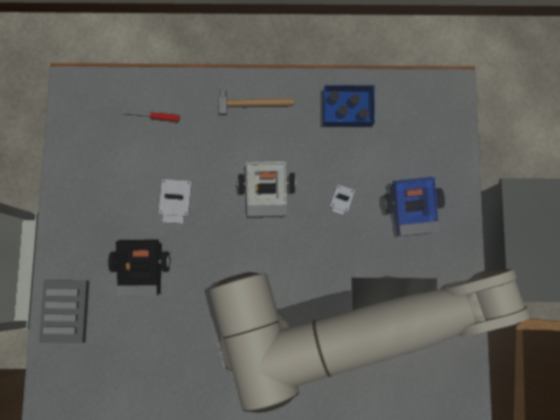

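View pics/side0.png

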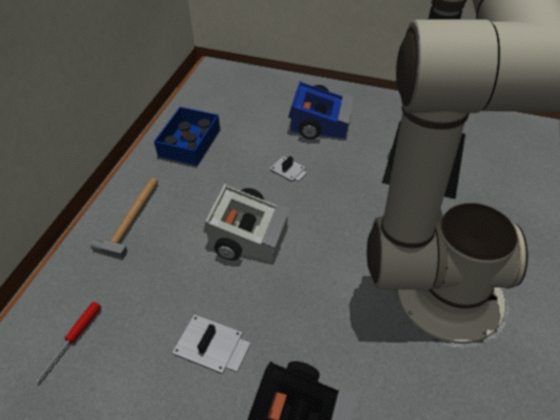

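The top view shows the cover candidates: a large plate at (175,198), with its lip at (174,219), and a small plate at (342,199). The unit candidates are white (266,188), blue (415,207) and black (138,262). I choose the large plate and the white unit, and check both in a close crop.

```bash
python3 - <<'E'
import cv2,numpy as np
t=np.load("pics/top0.npz")["color"][:,:,::-1]; s=np.load("pics/side0.npz")["color"][:,:,::-1]
f=lambda im,x,y,w,h,k:cv2.resize(im[y:y+h,x:x+w],None,fx=k,fy=k,interpolation=cv2.INTER_CUBIC)
a=np.hstack([f(t,150,170,50,60,5),f(t,230,152,70,75,4)[:300,:280],f(t,325,180,34,60,5)[:300,:170]])
b=np.hstack([f(s,165,308,90,70,4)[:280],f(s,195,180,100,84,4)[:280]])
W=max(a.shape[1],b.shape[1]); p=lambda m:cv2.copyMakeBorder(m,0,0,0,W-m.shape[1],0)
o=np.vstack([p(a),p(b)]); print(a.shape,b.shape,o.shape); cv2.imwrite("pics/crop1.png",o)
E
```

```text
(300, 700, 3) (280, 760, 3) (580, 760, 3)
```

View pics/crop1.png

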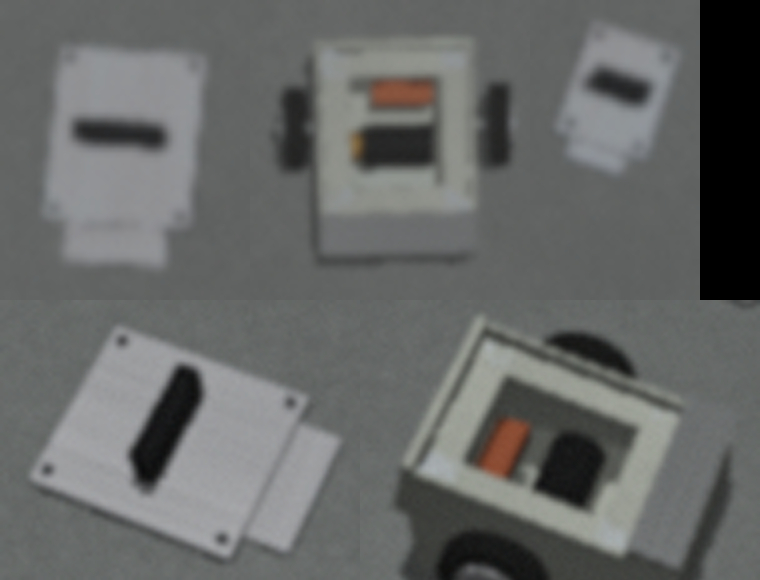

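The crop confirms the choice: the large cover has its lip toward the robot, and the white unit's grey ledge is at its robot-side end. Next I fit the poses by reprojection in both views.

```bash
cat > h.py <<'E'
import numpy as np,cv2
from scipy.spatial.transform import Rotation as R
from scipy.optimize import least_squares
def proj(c,P):
    E=np.linalg.inv(c["extrinsics"]); p=P@E[:3,:3].T+E[:3,3]; q=p@c["K"].T; return q[:,:2]/q[:,2:]
E
python3 - <<'E'
from h import *
T=np.load("pics/top0.npz");S=np.load("pics/side0.npz")
u=lambda L,k,x0,y0,x,y:(np.array(L,float)-[x0,y0]+.5)/k-.5+[x,y]
ct=u([(62,46),(206,52),(190,228),(44,217),(64,262),(166,268)],5,0,0,150,170)
cs=u([(32,478),(118,326),(308,398),(234,560),(290,552),(340,438)],4,0,300,165,308)
C=np.array([[60,50,8],[60,-50,8],[-60,-50,8],[-60,50,8],[-86,35,5],[-86,-35,5]])/1e3
ut=u([(314,40),(474,38),(476,213),(318,213)],4,250,0,230,152)
us=u([(408,470),(480,318),(684,404),(626,556)],4,360,300,195,180)
def W(p,P,z,sl): return P@(R.from_euler('ZY',[p[2],sl],degrees=True).as_matrix()).T+[p[0],p[1],z]
def fit(P,z,sl,a,b,x0):
    def res(p):
        Q=P.copy()
        if len(p)>3: Q[:2,0]=p[3]
        w=W(p,Q,z,sl); return np.r_[(proj(T,w)-a).ravel(),(proj(S,w)-b).ravel()]
    r=least_squares(res,x0,x_scale=[.01,.01,5,.01][:len(x0)]); print(r.x.round(4)); print(r.fun.reshape(-1,2).round(1).tolist()); return r.x
fit(C,0,0,ct,cs,[.45,.1,0])
U=np.array([[73,64,12],[73,-64,12],[-66,-64,18],[-66,64,18]])/1e3
fit(U,.068,-15,ut,us,[.45,-.05,0,.073])
E
```

```text
[ 0.4819  0.2854 -3.0458]
[[-0.4, 0.2], [0.1, 0.9], [0.1, 0.6], [-0.3, 0.9], [-0.5, -0.0], [-0.1, 0.1], [-1.1, 0.3], [-0.6, -0.4], [0.6, -0.8], [-0.8, -0.5], [-0.3, 0.0], [0.8, -0.3]]
[ 0.5171 -0.0232  1.4737  0.0732]
[[-0.4, 0.9], [-0.8, 0.9], [-0.7, 0.1], [-0.6, 0.6], [-1.4, -0.5], [0.1, 0.2], [0.9, -1.9], [-0.8, -1.1]]
```

Cover: (0.482, 0.285), yaw −3°. Seat: (0.517, −0.023), yaw 1.5°. Now I move over the cover, then turn and descend partway.

```bash
python3 -m handwheel '[{"tx":0.0272,"ty":-0.0341,"jaw":1},{"tx":0.0272,"ty":-0.0341,"jaw":1},{"tx":0.0272,"ty":-0.0341,"jaw":1},{"tx":0.0272,"ty":-0.0341,"jaw":1},{"tx":0.0272,"ty":-0.0341,"jaw":1},{"tx":0.0272,"ty":-0.0341,"jaw":1},{"tx":0.0272,"ty":-0.0341,"jaw":1},{"tx":0.0272,"ty":-0.0341,"jaw":1},{"tx":0.0272,"ty":-0.0341,"jaw":1},{"tx":0.0272,"ty":-0.0341,"jaw":1}]'
python3 -m handwheel '[{"tx":0.0272,"ty":-0.0341,"jaw":1},{"tx":0.0272,"ty":-0.0341,"jaw":1},{"tx":0.0272,"ty":-0.0341,"jaw":1},{"tx":0.0272,"ty":-0.0341,"jaw":1},{"tx":0.0272,"ty":-0.0341,"jaw":1},{"tx":0.0272,"ty":-0.0341,"jaw":1},{"tx":0.0272,"ty":-0.0341,"jaw":1},{"tx":0.0272,"ty":-0.0341,"jaw":1},{"tx":0.0272,"ty":-0.0341,"jaw":1},{"tx":0.0272,"ty":-0.0341,"jaw":1}]'
python3 -m handwheel '[{"tz":0.015,"az":-7.7,"jaw":1},{"tz":0.015,"az":-7.7,"jaw":1},{"tz":0.015,"az":-7.7,"jaw":1},{"tz":0.015,"az":-7.7,"jaw":1},{"tz":0.015,"az":-7.7,"jaw":1},{"tz":0.015,"az":-7.7,"jaw":1},{"tz":0.015,"az":-7.7,"jaw":1},{"tz":0.015,"az":-7.7,"jaw":1},{"tz":0.015,"az":-8.4,"jaw":1},{"jaw":1}]'
```

```text
$[0]: bad value
$[0]: bad value
$[0]: bad value
```

```bash
python3 -m handwheel '[{"tx":0.0272,"ty":-0.0341,"tz":0,"ax":0,"ay":0,"az":0,"jaw":1},{"tx":0.0272,"ty":-0.0341,"tz":0,"ax":0,"ay":0,"az":0,"jaw":1},{"tx":0.0272,"ty":-0.0341,"tz":0,"ax":0,"ay":0,"az":0,"jaw":1},{"tx":0.0272,"ty":-0.0341,"tz":0,"ax":0,"ay":0,"az":0,"jaw":1},{"tx":0.0272,"ty":-0.0341,"tz":0,"ax":0,"ay":0,"az":0,"jaw":1},{"tx":0.0272,"ty":-0.0341,"tz":0,"ax":0,"ay":0,"az":0,"jaw":1},{"tx":0.0272,"ty":-0.0341,"tz":0,"ax":0,"ay":0,"az":0,"jaw":1},{"tx":0.0272,"ty":-0.0341,"tz":0,"ax":0,"ay":0,"az":0,"jaw":1},{"tx":0.0272,"ty":-0.0341,"tz":0,"ax":0,"ay":0,"az":0,"jaw":1},{"tx":0.0272,"ty":-0.0341,"tz":0,"ax":0,"ay":0,"az":0,"jaw":1}]'
```

```text
time: 1.35
ee_pos: [0.3214, -0.1189, 0.2312]
tcp_rot: [180.0, -0.0, 17.0]
wrist_force: [1.5, -0.7, 0.3]
opening: 0.0851
grasp_force: 0.0
```

All keys are needed. Continuing.

```bash
python3 -m handwheel '[{"tx":0.0272,"ty":-0.0341,"tz":0,"ax":0,"ay":0,"az":0,"jaw":1},{"tx":0.0272,"ty":-0.0341,"tz":0,"ax":0,"ay":0,"az":0,"jaw":1},{"tx":0.0272,"ty":-0.0341,"tz":0,"ax":0,"ay":0,"az":0,"jaw":1},{"tx":0.0272,"ty":-0.0341,"tz":0,"ax":0,"ay":0,"az":0,"jaw":1},{"tx":0.0272,"ty":-0.0341,"tz":0,"ax":0,"ay":0,"az":0,"jaw":1},{"tx":0.0272,"ty":-0.0341,"tz":0,"ax":0,"ay":0,"az":0,"jaw":1},{"tx":0.0272,"ty":-0.0341,"tz":0,"ax":0,"ay":0,"az":0,"jaw":1},{"tx":0.0272,"ty":-0.0341,"tz":0,"ax":0,"ay":0,"az":0,"jaw":1},{"tx":0.0272,"ty":-0.0341,"tz":0,"ax":0,"ay":0,"az":0,"jaw":1},{"tx":0.0272,"ty":-0.0341,"tz":0,"ax":0,"ay":0,"az":0,"jaw":1}]'
python3 -m handwheel '[{"tx":0,"ty":0,"tz":0.015,"ax":0,"ay":0,"az":-7,"jaw":1},{"tx":0,"ty":0,"tz":0.015,"ax":0,"ay":0,"az":-7,"jaw":1},{"tx":0,"ty":0,"tz":0.015,"ax":0,"ay":0,"az":-7,"jaw":1},{"tx":0,"ty":0,"tz":0.015,"ax":0,"ay":0,"az":-7,"jaw":1},{"tx":0,"ty":0,"tz":0.015,"ax":0,"ay":0,"az":-7,"jaw":1},{"tx":0,"ty":0,"tz":0.015,"ax":0,"ay":0,"az":-7,"jaw":1},{"tx":0,"ty":0,"tz":0.015,"ax":0,"ay":0,"az":-7,"jaw":1},{"tx":0,"ty":0,"tz":0.015,"ax":0,"ay":0,"az":-7,"jaw":1},{"tx":0,"ty":0,"tz":0.015,"ax":0,"ay":0,"az":-7,"jaw":1},{"tx":0,"ty":0,"tz":0.015,"ax":0,"ay":0,"az":-7,"jaw":1}]'
python3 - <<'E'
from workcell import optics
import cv2
cv2.imwrite("pics/side1.png",cv2.resize(optics.camera("side")["color"][250:400,120:320,::-1],None,fx=3,fy=3,interpolation=2))
E
```

```text
time: 2.6
ee_pos: [0.5001, 0.2239, 0.2334]
tcp_rot: [-177.0, 0.1, 22.6]
wrist_force: [0.2, 1.2, 0.8]
opening: 0.0856
grasp_force: 0.0
time: 3.85
ee_pos: [0.4963, 0.2301, 0.0832]
tcp_rot: [-178.9, -2.7, 92.8]
wrist_force: [0.1, -0.4, -0.0]
opening: 0.0855
grasp_force: 0.0
```

View pics/side1.png

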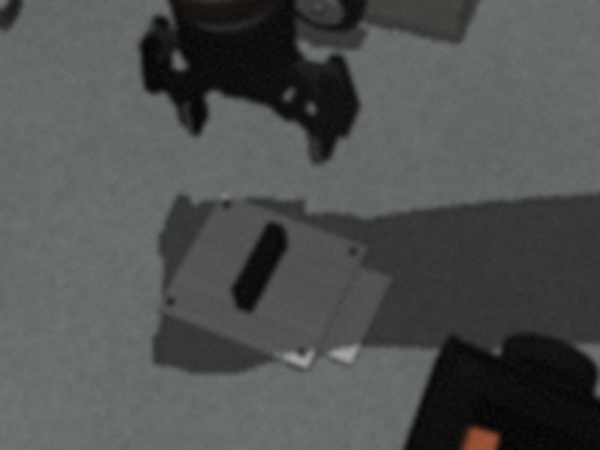

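The hand stands short of the cover: the gripper is at about crop (250,110) and the grip bar at (260,265). Rows were clipped by the joint speed cap. I'll compute the correction in tool axes.

```bash
cat >> h.py <<'E'
from workcell import telemetry
def delta(pos,Rt):
    o=telemetry.get_obs(); R0=R.from_euler('xyz',o["tcp_rot"],degrees=True)
    print("shift mm",(R0.inv().apply(np.array(pos)-o["ee_pos"])*1e3).round(1),"turn",(R0.inv()*Rt).as_rotvec(degrees=True).round(2),"F",o["wrist_force"].round(1))
E
python3 -c "
from h import *
delta([.4819,.2854,.012],R.from_euler('xyz',[180,0,86.95],degrees=True))"
```

```text
shift mm [52.9 -9.1 71.9] turn [-1.34 -2.63  6.19] F [ 0.3  0.4 -2.2]
```

```bash
python3 -m handwheel '[{"tx":0.0106,"ty":-0.0018,"tz":0.003,"ax":0,"ay":0,"az":0,"jaw":1},{"tx":0.0106,"ty":-0.0018,"tz":0.003,"ax":0,"ay":0,"az":0,"jaw":1},{"tx":0.0106,"ty":-0.0018,"tz":0.003,"ax":0,"ay":0,"az":0,"jaw":1},{"tx":0.0106,"ty":-0.0018,"tz":0.003,"ax":0,"ay":0,"az":0,"jaw":1},{"tx":0.0106,"ty":-0.0018,"tz":0.003,"ax":0,"ay":0,"az":0,"jaw":1},{"tx":0,"ty":0,"tz":0,"ax":-0.45,"ay":-0.88,"az":2.06,"jaw":1},{"tx":0,"ty":0,"tz":0,"ax":-0.45,"ay":-0.88,"az":2.06,"jaw":1},{"tx":0,"ty":0,"tz":0,"ax":-0.45,"ay":-0.88,"az":2.06,"jaw":1},{"tx":0,"ty":0,"tz":0,"ax":0,"ay":0,"az":0,"jaw":1},{"tx":0,"ty":0,"tz":0,"ax":0,"ay":0,"az":0,"jaw":1}]'; python3 -c "
from h import *
delta([.4819,.2854,.012],R.from_euler('xyz',[180,0,86.95],degrees=True))"
```

```text
time: 5.15
ee_pos: [0.4849, 0.2836, 0.0718]
tcp_rot: [179.9, -0.1, 86.5]
wrist_force: [-0.2, -0.2, -0.2]
opening: 0.0851
grasp_force: 0.0
shift mm [ 1.5 -3.2 59.8] turn [ 0.15 -0.08 -0.5 ] F [-0.2 -0.2 -0.2]
```

```bash
python3 -m handwheel '[{"tx":0.0015,"ty":-0.0032,"tz":0.01,"ax":0,"ay":0,"az":-0.5,"jaw":1},{"tx":0,"ty":0,"tz":0.01,"ax":0,"ay":0,"az":0,"jaw":1},{"tx":0,"ty":0,"tz":0.01,"ax":0,"ay":0,"az":0,"jaw":1},{"tx":0,"ty":0,"tz":0.01,"ax":0,"ay":0,"az":0,"jaw":1},{"tx":0,"ty":0,"tz":0.01,"ax":0,"ay":0,"az":0,"jaw":1},{"tx":0,"ty":0,"tz":0.0095,"ax":0,"ay":0,"az":0,"jaw":1},{"tx":0,"ty":0,"tz":0,"ax":0,"ay":0,"az":0,"jaw":-1},{"tx":0,"ty":0,"tz":0,"ax":0,"ay":0,"az":0,"jaw":-1},{"tx":0,"ty":0,"tz":0,"ax":0,"ay":0,"az":0,"jaw":-1},{"tx":0,"ty":0,"tz":0,"ax":0,"ay":0,"az":0,"jaw":-1}]' 90
python3 -m handwheel '[{"tx":0,"ty":0,"tz":0,"ax":0,"ay":0,"az":0,"jaw":-1},{"tx":0,"ty":0,"tz":0,"ax":0,"ay":0,"az":0,"jaw":-1},{"tx":0,"ty":0,"tz":-0.003,"ax":0,"ay":0,"az":0,"jaw":-1},{"tx":0,"ty":0,"tz":-0.01,"ax":0,"ay":0,"az":0,"jaw":-1},{"tx":0,"ty":0,"tz":-0.02,"ax":0,"ay":0,"az":0,"jaw":-1},{"tx":0,"ty":0,"tz":-0.03,"ax":0,"ay":0,"az":0,"jaw":-1},{"tx":0,"ty":0,"tz":-0.03,"ax":0,"ay":0,"az":0,"jaw":-1},{"tx":0,"ty":0,"tz":-0.03,"ax":0,"ay":0,"az":0,"jaw":-1},{"tx":0,"ty":0,"tz":-0.03,"ax":0,"ay":0,"az":0,"jaw":-1},{"tx":0,"ty":0,"tz":-0.02,"ax":0,"ay":0,"az":0,"jaw":-1}]'
python3 - <<'E'
from h import *
d=R.from_euler('ZYX',[1.47,-27,0],degrees=True)*R.from_matrix([[0,1,0],[1,0,0],[0,0,-1]])
s=R.from_euler('ZY',[1.47,-15],degrees=True); sp=[.5171,-.0232,.068]
rel=R.from_euler('y',-12,degrees=True)
tcp=lambda tx,tz: sp+s.apply(np.array([tx,0,tz])+rel.apply([.086,0,.012]))
for a in[(-.05,.06),(-.055,.015),(-.084,.002)]: print(tcp(*a).round(4)); delta(tcp(*a),d)
E
```

```text
time: 6.4
ee_pos: [0.4822, 0.2853, 0.0129]
tcp_rot: [179.8, -0.1, 86.9]
wrist_force: [-5.4, -4.7, 24.1]
opening: 0.0125
grasp_force: 64.8
time: 7.65
ee_pos: [0.4817, 0.2851, 0.1873]
tcp_rot: [179.8, -0.1, 86.9]
wrist_force: [0.8, -1.0, -2.1]
opening: 0.0128
grasp_force: 87.9
[ 0.5245 -0.023   0.1627]
shift mm [-305.4   59.3   24.2] turn [-26.76   0.98  -4.5 ] F [ 0.8 -1.  -2.1]
[ 0.5313 -0.0228  0.118 ]
shift mm [-304.9   65.9   69. ] turn [-26.76   0.98  -4.5 ] F [ 0.8 -1.  -2.1]
[ 0.5066 -0.0235  0.0979]
shift mm [-306.9   41.3   88.9] turn [-26.76   0.98  -4.5 ] F [ 0.8 -1.  -2.1]
```

```bash
python3 -m handwheel '[{"tx":-0.02,"ty":0.006,"tz":0,"ax":0,"ay":0,"az":0,"jaw":-1},{"tx":-0.031,"ty":0.006,"tz":0,"ax":0,"ay":0,"az":0,"jaw":-1},{"tx":-0.031,"ty":0.006,"tz":0,"ax":0,"ay":0,"az":0,"jaw":-1},{"tx":-0.032,"ty":0.006,"tz":0,"ax":0,"ay":0,"az":0,"jaw":-1},{"tx":-0.032,"ty":0.006,"tz":0,"ax":0,"ay":0,"az":0,"jaw":-1},{"tx":-0.032,"ty":0.006,"tz":0,"ax":0,"ay":0,"az":0,"jaw":-1},{"tx":-0.032,"ty":0.006,"tz":0,"ax":0,"ay":0,"az":0,"jaw":-1},{"tx":-0.032,"ty":0.006,"tz":0,"ax":0,"ay":0,"az":0,"jaw":-1},{"tx":-0.032,"ty":0.006,"tz":0,"ax":0,"ay":0,"az":0,"jaw":-1},{"tx":-0.032,"ty":0.006,"tz":0,"ax":0,"ay":0,"az":0,"jaw":-1}]'
python3 -m handwheel '[{"tx":0,"ty":0,"tz":0,"ax":-3,"ay":0.11,"az":-0.5,"jaw":-1},{"tx":0,"ty":0,"tz":0,"ax":-3,"ay":0.11,"az":-0.5,"jaw":-1},{"tx":0,"ty":0,"tz":0,"ax":-3,"ay":0.11,"az":-0.5,"jaw":-1},{"tx":0,"ty":0,"tz":0,"ax":-3,"ay":0.11,"az":-0.5,"jaw":-1},{"tx":0,"ty":0,"tz":0,"ax":-3,"ay":0.11,"az":-0.5,"jaw":-1},{"tx":0,"ty":0,"tz":0,"ax":-3,"ay":0.11,"az":-0.5,"jaw":-1},{"tx":0,"ty":0,"tz":0,"ax":-3,"ay":0.11,"az":-0.5,"jaw":-1},{"tx":0,"ty":0,"tz":0,"ax":-3,"ay":0.11,"az":-0.5,"jaw":-1},{"tx":0,"ty":0,"tz":0,"ax":-2.8,"ay":0.11,"az":-0.5,"jaw":-1},{"tx":0,"ty":0,"tz":0,"ax":0,"ay":0,"az":0,"jaw":-1}]'
cat >> h.py <<'E'
yaw=1.47; sp=np.array([.5171,-.0232,.068])
def tcp(tx,tz,phi,zt=.012,y=0):
    s=R.from_euler('ZY',[yaw,-15],degrees=True)
    d=R.from_euler('ZY',[yaw,-15-phi],degrees=True)*R.from_matrix([[0,1,0],[1,0,0],[0,0,-1]])
    return sp+s.apply(np.array([tx,y,tz])+R.from_euler('y',-phi,degrees=True).apply([.086,0,zt])),d
E
python3 - <<'E'
from h import *
for a in[(-.05,.05,12),(-.055,.015,12),(-.084,.002,12)]: delta(*tcp(*a))
from workcell import optics
s=optics.camera("side"); np.savez("pics/s2.npz",**{k:s[k] for k in("color","K","extrinsics")})
t=optics.camera("top")["color"]; np.save("pics/t2.npy",t)
f=lambda im,x,y,w,h,k:cv2.resize(im[y:y+h,x:x+w,::-1],None,fx=k,fy=k,interpolation=2)
cv2.imwrite("pics/c2.png",np.hstack([f(s["color"],170,130,150,140,4)]))
E
```

```text
time: 8.9
ee_pos: [0.5242, -0.0258, 0.1843]
tcp_rot: [179.9, -0.0, 86.9]
wrist_force: [-0.6, -0.3, -2.3]
opening: 0.0123
grasp_force: 88.0
time: 10.15
ee_pos: [0.5235, -0.0246, 0.1839]
tcp_rot: [153.1, 0.1, 91.4]
wrist_force: [0.1, 0.0, -2.7]
opening: 0.0124
grasp_force: 88.4
shift mm [  1.6 -10.7  29.1] turn [-0.12  0.08 -0.03] F [ 0.1  0.  -2.7]
shift mm [  1.6 -22.8  62.3] turn [-0.12  0.08 -0.03] F [ 0.1  0.  -2.7]
shift mm [  1.6 -53.9  69. ] turn [-0.12  0.08 -0.03] F [ 0.1  0.  -2.7]
```

View pics/c2.png

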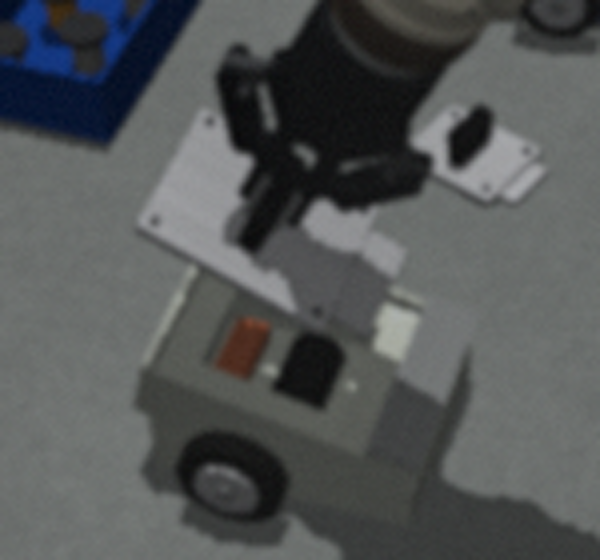

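The cover is held level across and tilted lip-down. Plate corners are at crop (205,107), (138,222) and (318,325), and the lip's far corner at (407,258), above the ledge at (440,350). I check the cover's place in the hand from these corners.

```bash
python3 - <<'E'
from h import *
c=np.load("pics/s2.npz"); o=telemetry.get_obs()
px=(np.array([(205,107),(138,222),(318,325),(407,258)])+.5)/4-.5+[170,130]
P=np.array([[60,-50,8],[60,50,8],[-60,50,8],[-86,-35,5]])/1e3
A=R.from_euler('xyz',o["tcp_rot"],degrees=True)*R.from_matrix([[0,1,0],[1,0,0],[0,0,-1]])
def res(p,n=2):
    B=A*R.from_rotvec([0,0,0]); w=o["ee_pos"]+B.apply(P-[p[0],p[1],p[2]]); return (proj(c,w)-px).ravel()
print(res([0,0,.012]).reshape(-1,2).round(1).tolist())
r=least_squares(res,[0,0,.012]);print(r.x.round(4),r.fun.reshape(-1,2).round(1).tolist())
E
```

```text
[[-0.5, -0.7], [-0.3, 0.0], [1.7, 0.7], [0.3, -2.4]]
[0.0014 0.013  0.0302] [[-0.5, 0.4], [0.0, 0.7], [1.1, 0.8], [-0.6, -2.0]]
```

The nominal grasp fits within 1–2 px. Lower toward the ledge.

```bash
python3 -m handwheel '[{"tx":0.0016,"ty":-0.0025,"tz":0.007,"ax":0,"ay":0,"az":0,"jaw":-1},{"tx":0,"ty":-0.0025,"tz":0.007,"ax":0,"ay":0,"az":0,"jaw":-1},{"tx":0,"ty":-0.0025,"tz":0.007,"ax":0,"ay":0,"az":0,"jaw":-1},{"tx":0,"ty":-0.0025,"tz":0.007,"ax":0,"ay":0,"az":0,"jaw":-1},{"tx":0,"ty":-0.0025,"tz":0.007,"ax":0,"ay":0,"az":0,"jaw":-1},{"tx":0,"ty":-0.0025,"tz":0.007,"ax":0,"ay":0,"az":0,"jaw":-1},{"tx":0,"ty":-0.0025,"tz":0.007,"ax":0,"ay":0,"az":0,"jaw":-1},{"tx":0,"ty":-0.0025,"tz":0.007,"ax":0,"ay":0,"az":0,"jaw":-1},{"tx":0,"ty":-0.0028,"tz":0.0063,"ax":0,"ay":0,"az":0,"jaw":-1},{"tx":0,"ty":0,"tz":0,"ax":0,"ay":0,"az":0,"jaw":-1}]'
python3 - <<'E'
from h import *
for a in[(-.055,.002,12),(-.055,.0,12),(-.084,.002,12)]: delta(*tcp(*a))
from workcell import optics
s=optics.camera("side"); np.savez("pics/s3.npz",**{k:s[k] for k in("color","K","extrinsics")})
cv2.imwrite("pics/c3.png",cv2.resize(s["color"][170:270,190:320,::-1],None,fx=6,fy=6,interpolation=2))
E
```

```text
time: 11.5
ee_pos: [0.5325, -0.022, 0.1185]
tcp_rot: [153.1, 0.0, 91.5]
wrist_force: [0.5, -0.2, -3.2]
opening: 0.0123
grasp_force: 88.4
shift mm [-0.8 -4.  12.6] turn [-0.08  0.03  0.01] F [ 0.5 -0.2 -3.2]
shift mm [-0.8 -4.4 14.6] turn [-0.08  0.03  0.01] F [ 0.5 -0.2 -3.2]
shift mm [ -0.8 -32.4   6.6] turn [-0.08  0.03  0.01] F [ 0.5 -0.2 -3.2]
```

View pics/c3.png

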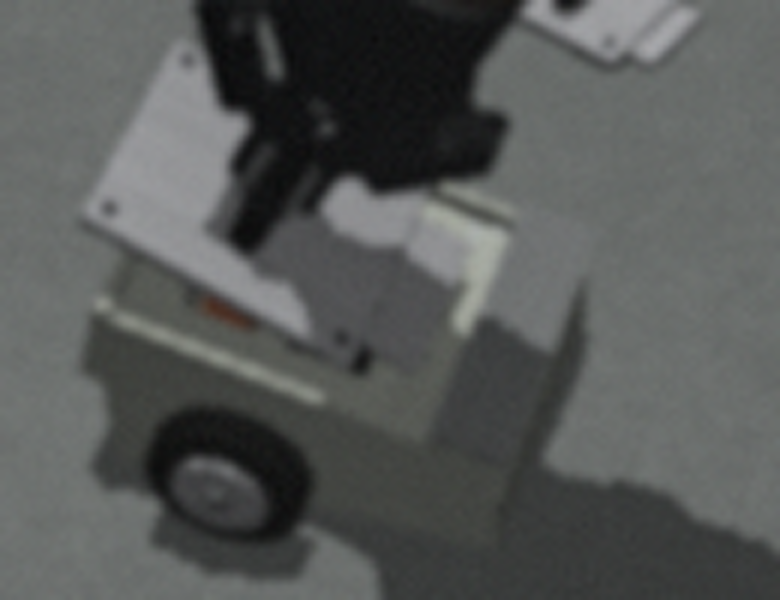

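The lip end (475,250)–(415,365) is just up-slope of the ledge edge (512,235)–(430,440) and above the frame, as planned. I lower it to the frame and watch the force.

```bash
python3 -m handwheel '[{"tx":-0.0008,"ty":-0.001,"tz":0.002,"ax":0,"ay":0,"az":0,"jaw":-1},{"tx":0,"ty":-0.001,"tz":0.002,"ax":0,"ay":0,"az":0,"jaw":-1},{"tx":0,"ty":-0.001,"tz":0.002,"ax":0,"ay":0,"az":0,"jaw":-1},{"tx":0,"ty":-0.001,"tz":0.002,"ax":0,"ay":0,"az":0,"jaw":-1},{"tx":0,"ty":0,"tz":0.001,"ax":0,"ay":0,"az":0,"jaw":-1},{"tx":0,"ty":0,"tz":0.001,"ax":0,"ay":0,"az":0,"jaw":-1},{"tx":0,"ty":0,"tz":0.001,"ax":0,"ay":0,"az":0,"jaw":-1},{"tx":0,"ty":0,"tz":0.001,"ax":0,"ay":0,"az":0,"jaw":-1},{"tx":0,"ty":0,"tz":0,"ax":0,"ay":0,"az":0,"jaw":-1},{"tx":0,"ty":0,"tz":0,"ax":0,"ay":0,"az":0,"jaw":-1}]'
python3 -c "
from h import *
for a in[(-.055,.0,12),(-.084,.002,12)]: delta(*tcp(*a))"
```

```text
time: 12.8
ee_pos: [0.5347, -0.0228, 0.1068]
tcp_rot: [153.0, 0.0, 91.5]
wrist_force: [-0.0, -0.2, -2.6]
opening: 0.0119
grasp_force: 88.4
shift mm [ 0.1 -1.1  3.2] turn [-0.02  0.03  0.01] F [-0.  -0.2 -2.6]
shift mm [  0.1 -29.1  -4.8] turn [-0.02  0.03  0.01] F [-0.  -0.2 -2.6]
```

```bash
python3 -m handwheel '[{"tx":0,"ty":0,"tz":0.0005,"ax":0,"ay":0,"az":0,"jaw":-1},{"tx":0,"ty":0,"tz":0.0005,"ax":0,"ay":0,"az":0,"jaw":-1},{"tx":0,"ty":0,"tz":0.0005,"ax":0,"ay":0,"az":0,"jaw":-1},{"tx":0,"ty":0,"tz":0.0005,"ax":0,"ay":0,"az":0,"jaw":-1},{"tx":0,"ty":0,"tz":0.0005,"ax":0,"ay":0,"az":0,"jaw":-1},{"tx":0,"ty":0,"tz":0.0005,"ax":0,"ay":0,"az":0,"jaw":-1},{"tx":0,"ty":0,"tz":0,"ax":0,"ay":0,"az":0,"jaw":-1},{"tx":0,"ty":0,"tz":0,"ax":0,"ay":0,"az":0,"jaw":-1},{"tx":0,"ty":0,"tz":0,"ax":0,"ay":0,"az":0,"jaw":-1},{"tx":0,"ty":0,"tz":0,"ax":0,"ay":0,"az":0,"jaw":-1}]'
python3 -c "
from h import *
for a in[(-.055,.0,12),(-.084,.002,12)]: delta(*tcp(*a))"
```

```text
time: 14.05
ee_pos: [0.5361, -0.0228, 0.1043]
tcp_rot: [153.0, 0.0, 91.5]
wrist_force: [-3.1, -0.5, 0.3]
opening: 0.0127
grasp_force: 89.1
shift mm [ 0.1 -1.2  0.3] turn [-0.01  0.03  0.01] F [-3.1 -0.5  0.3]
shift mm [  0.1 -29.1  -7.7] turn [-0.01  0.03  0.01] F [-3.1 -0.5  0.3]
```

Contact came at the expected height (z≈0). I back off 1.5 mm and slide the lip under the ledge.

```bash
python3 -m handwheel '[{"tx":0,"ty":0,"tz":-0.0015,"ax":0,"ay":0,"az":0,"jaw":-1},{"tx":0,"ty":-0.0035,"tz":-0.0007,"ax":0,"ay":0,"az":0,"jaw":-1},{"tx":0,"ty":-0.0035,"tz":-0.0007,"ax":0,"ay":0,"az":0,"jaw":-1},{"tx":0,"ty":-0.0035,"tz":-0.0007,"ax":0,"ay":0,"az":0,"jaw":-1},{"tx":0,"ty":-0.0035,"tz":-0.0008,"ax":0,"ay":0,"az":0,"jaw":-1},{"tx":0,"ty":-0.0035,"tz":-0.0008,"ax":0,"ay":0,"az":0,"jaw":-1},{"tx":0,"ty":-0.0035,"tz":-0.0008,"ax":0,"ay":0,"az":0,"jaw":-1},{"tx":0,"ty":-0.0035,"tz":-0.0008,"ax":0,"ay":0,"az":0,"jaw":-1},{"tx":0,"ty":-0.0035,"tz":-0.0008,"ax":0,"ay":0,"az":0,"jaw":-1},{"tx":0,"ty":0,"tz":0,"ax":0,"ay":0,"az":0,"jaw":-1}]'
python3 - <<'E'
from h import *
for a in[(-.084,.002,12),(-.084,.002,0)]: delta(*tcp(*a))
from workcell import optics
s=optics.camera("side")
cv2.imwrite("pics/c4.png",cv2.resize(s["color"][170:270,190:320,::-1],None,fx=6,fy=6,interpolation=2))
E
```

```text
time: 15.3
ee_pos: [0.5075, -0.0235, 0.0982]
tcp_rot: [153.0, 0.0, 91.5]
wrist_force: [-0.2, -0.2, -3.2]
opening: 0.0123
grasp_force: 88.5
shift mm [ 0.1 -0.8 -0.2] turn [-0.02  0.03  0.01] F [-0.2 -0.2 -3.2]
shift mm [ 0.1 -0.2 18. ] turn [1.198e+01 4.000e-02 1.000e-02] F [-0.2 -0.2 -3.2]
```

View pics/c4.png

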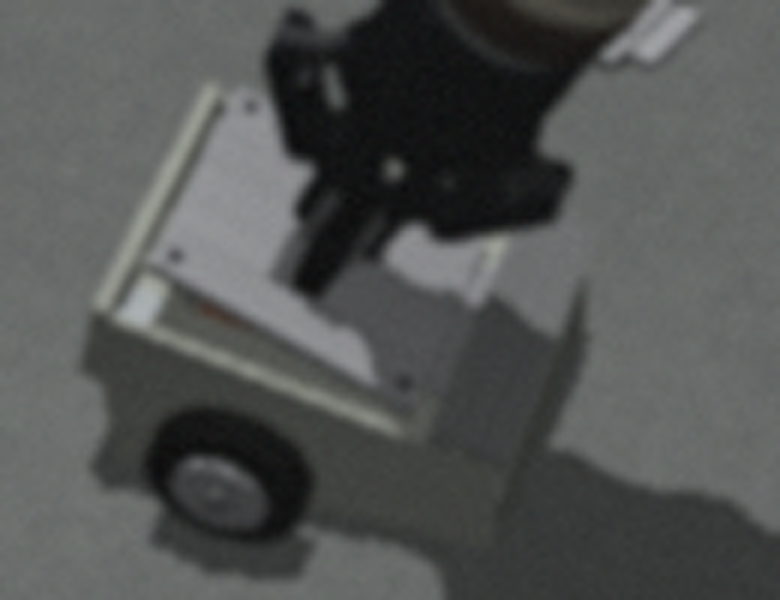

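The lip is hidden under the ledge, the top edge is raised inside the frame, and contact force is zero. Now I swing it down about the lip.

```bash
python3 -m handwheel '[{"tx":0,"ty":0.0002,"tz":0.0017,"ax":1.1,"ay":0,"az":0,"jaw":-1},{"tx":0,"ty":0.0002,"tz":0.0017,"ax":1.1,"ay":0,"az":0,"jaw":-1},{"tx":0,"ty":0.0002,"tz":0.0017,"ax":1.1,"ay":0,"az":0,"jaw":-1},{"tx":0,"ty":0.0002,"tz":0.0017,"ax":1.1,"ay":0,"az":0,"jaw":-1},{"tx":0,"ty":0.0002,"tz":0.0017,"ax":1.1,"ay":0,"az":0,"jaw":-1},{"tx":0,"ty":0.0002,"tz":0.0017,"ax":1.1,"ay":0,"az":0,"jaw":-1},{"tx":0,"ty":0.0002,"tz":0.0017,"ax":1.1,"ay":0,"az":0,"jaw":-1},{"tx":0,"ty":0.0002,"tz":0.0017,"ax":1.1,"ay":0,"az":0,"jaw":-1},{"tx":0,"ty":0.0002,"tz":0.0017,"ax":1.1,"ay":0,"az":0,"jaw":-1},{"tx":0,"ty":0,"tz":0,"ax":0,"ay":0,"az":0,"jaw":-1}]'
python3 -c "
from h import *
for a in[(-.084,.001,0),(-.084,0,0)]: delta(*tcp(*a))"
```

```text
time: 16.6
ee_pos: [0.5154, -0.0233, 0.0846]
tcp_rot: [163.0, 0.0, 91.5]
wrist_force: [0.7, 0.5, -2.6]
opening: 0.0122
grasp_force: 88.4
shift mm [ 0.1 -0.7  3.5] turn [2.03 0.03 0.01] F [ 0.7  0.5 -2.6]
shift mm [ 0.1 -0.8  4.5] turn [2.03 0.03 0.01] F [ 0.7  0.5 -2.6]
```

```bash
python3 -m handwheel '[{"tx":0,"ty":0,"tz":0.0007,"ax":0.34,"ay":0,"az":0,"jaw":-1},{"tx":0,"ty":0,"tz":0.0007,"ax":0.34,"ay":0,"az":0,"jaw":-1},{"tx":0,"ty":0,"tz":0.0007,"ax":0.34,"ay":0,"az":0,"jaw":-1},{"tx":0,"ty":0,"tz":0.0007,"ax":0.34,"ay":0,"az":0,"jaw":-1},{"tx":0,"ty":0,"tz":0.0006,"ax":0.34,"ay":0,"az":0,"jaw":-1},{"tx":0,"ty":0,"tz":0.0005,"ax":0.34,"ay":0,"az":0,"jaw":-1},{"tx":0,"ty":0,"tz":0.0003,"ax":0,"ay":0,"az":0,"jaw":-1},{"tx":0,"ty":0,"tz":0,"ax":0,"ay":0,"az":0,"jaw":-1},{"tx":0,"ty":0,"tz":0,"ax":0,"ay":0,"az":0,"jaw":-1},{"tx":0,"ty":0,"tz":0,"ax":0,"ay":0,"az":0,"jaw":-1}]'
python3 -c "
from h import *
delta(*tcp(-.084,0,0))"
```

```text
time: 17.85
ee_pos: [0.5164, -0.0234, 0.0815]
tcp_rot: [164.9, 0.0, 91.5]
wrist_force: [-5.4, -1.8, 5.7]
opening: 0.0125
grasp_force: 89.8
shift mm [ 0.2 -0.8  1.2] turn [0.06 0.04 0.  ] F [-5.4 -1.8  5.7]
```

The cover sits on the frame with about 8 N of contact, parallel to the slope. I let go and back out along the tool axis.

```bash
python3 -m handwheel '[{"tx":0,"ty":0,"tz":0,"ax":0,"ay":0,"az":0,"jaw":-0.6},{"tx":0,"ty":0,"tz":0,"ax":0,"ay":0,"az":0,"jaw":-0.4},{"tx":0,"ty":0,"tz":0,"ax":0,"ay":0,"az":0,"jaw":-0.2},{"tx":0,"ty":0,"tz":0,"ax":0,"ay":0,"az":0,"jaw":-0.2},{"tx":0,"ty":0,"tz":-0.005,"ax":0,"ay":0,"az":0,"jaw":-0.2},{"tx":0,"ty":0,"tz":-0.015,"ax":0,"ay":0,"az":0,"jaw":-0.2},{"tx":0,"ty":0,"tz":-0.03,"ax":0,"ay":0,"az":0,"jaw":-0.2},{"tx":0,"ty":0,"tz":-0.03,"ax":0,"ay":0,"az":0,"jaw":-0.2},{"tx":0,"ty":0,"tz":-0.03,"ax":0,"ay":0,"az":0,"jaw":-0.2},{"tx":0,"ty":0,"tz":-0.03,"ax":0,"ay":0,"az":0,"jaw":-0.2}]'
python3 -m handwheel '[{"tx":0,"ty":0,"tz":-0.02,"ax":0,"ay":0,"az":0,"jaw":-0.2},{"tx":0,"ty":0,"tz":-0.02,"ax":0,"ay":0,"az":0,"jaw":-0.2},{"tx":0,"ty":0,"tz":-0.02,"ax":0,"ay":0,"az":0,"jaw":-0.2},{"tx":0,"ty":0,"tz":-0.02,"ax":0,"ay":0,"az":0,"jaw":-0.2},{"tx":0,"ty":0,"tz":-0.01,"ax":0,"ay":0,"az":0,"jaw":-0.2},{"tx":0,"ty":0,"tz":0,"ax":0,"ay":0,"az":0,"jaw":-0.2},{"tx":0,"ty":0,"tz":0,"ax":0,"ay":0,"az":0,"jaw":-0.2},{"tx":0,"ty":0,"tz":0,"ax":0,"ay":0,"az":0,"jaw":-0.2},{"tx":0,"ty":0,"tz":0,"ax":0,"ay":0,"az":0,"jaw":-0.2},{"tx":0,"ty":0,"tz":0,"ax":0,"ay":0,"az":0,"jaw":-0.2}]'
python3 - <<'E'
from h import *
from workcell import optics
s=optics.camera("side")
s5=R.from_euler('ZY',[yaw,-15],degrees=True)
P=np.array([[60,-50,8],[60,50,8],[-60,50,8],[-60,-50,8],[7,30,38],[-7,30,38]])/1e3+[.002,0,0]
print(((proj(s,sp+s5.apply(P))-[190,170]+.5)*6-.5).round().tolist())
cv2.imwrite("pics/c5.png",cv2.resize(s["color"][170:270,190:320,::-1],None,fx=6,fy=6,interpolation=2))
E
```

```text
time: 19.1
ee_pos: [0.4796, -0.0241, 0.2182]
tcp_rot: [164.9, 0.0, 91.5]
wrist_force: [0.7, -0.1, 0.1]
opening: 0.0343
grasp_force: 0.0
time: 20.35
ee_pos: [0.4567, -0.0247, 0.3027]
tcp_rot: [165.0, 0.0, 91.5]
wrist_force: [0.1, -1.1, -0.3]
opening: 0.0342
grasp_force: 0.0
[[222.0, 128.0], [132.0, 303.0], [412.0, 417.0], [489.0, 236.0], [286.0, 273.0], [319.0, 286.0]]
```

View pics/c5.png

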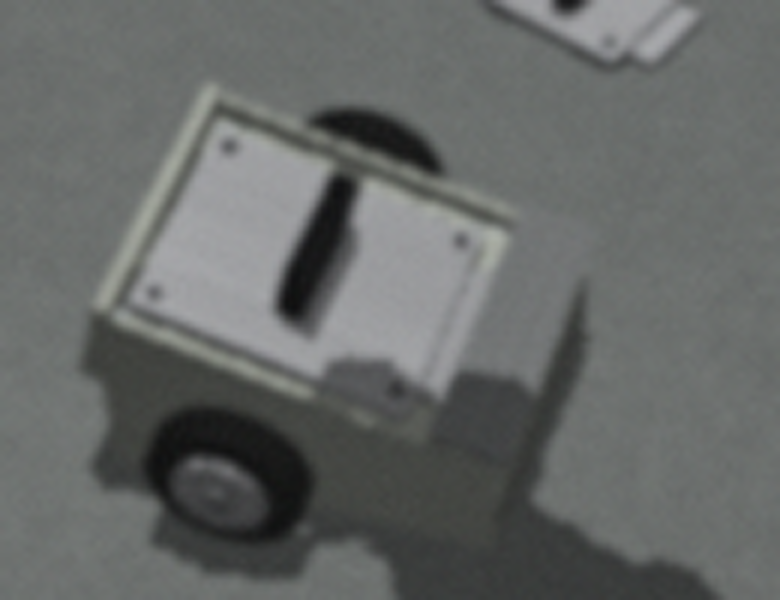

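The cover lies flat in the frame. Its corners at (225,122) and (130,305) match the predicted shut position, the lip is under the ledge, and the robot is clear. I hand in the job.

```bash
python3 -c "
from workcell import workorder
print(workorder.job_done())"
```

```text
the job is handed in; nothing more can be done
None
```

The larger cover is hooked under the ledge and lowered shut in the white unit; the gripper has let go and is clear, the small cover was left alone, and I handed the job in at about 20 s (no verdict was returned).

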